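# Check a joystick unit under the height gauge

### The job

Clear the bronze coin wheel out of the way: set it down flat to one side of the lane that runs between the yellow height gauge's posts. Then stand the lying joystick unit upright on its housing on the approach side of the gauge, and push it along the bench between the posts and under the steel bar until the whole red ball is out past the bar on the green-strip side. Leave it standing there; do not bang the gauge, run the joystick into the wheel, or disturb the two glass tubes and the beige knob.

Things in the scene. Friction and masses are not known exactly. Their poses are not given: they have to be found in the camera images.
- joystick: Loose arcade joystick, about 0.5 kg, weight low. Black housing 60 (x) by 150 (y) by 40 (z) mm, 14 mm steel shaft, red ball; 125 mm tall. Origin: on the underside, under the shaft. z: along the shaft to the ball. y: to the short end, 40 mm from the shaft axis; the tail end is 110 mm away at -y; sides at x = +-30 mm. Starts lying on its +x side, shaft level, origin 30 mm above the bench.
- ball (a point): Centre of the joystick's red ball (35 mm in diameter), 107.5 mm above the underside on the shaft axis.
- tail (a point): Middle of the joystick housing's tail end face (60 mm wide, 40 mm high), 20 mm above the underside, 110 mm behind the shaft axis.
- gauge: Fixed height gauge: two yellow posts 20 by 20 mm, 153 mm high, at x = +-65 mm (110 mm free between), and a steel bar along x, 16 mm thick (y), underside 133, top 151 mm up. Foot plates 8 mm high: |x| 55 to 81, |y| to 35 mm. Origin: on the bench under the bar, midway. Parts pass along y, from the approach side (-y, robot's right) to the green painted strip (+y, 175 mm past the bar).
- bar (a point): Middle of the underside of the gauge's bar, 133 mm above the bench.
- tube_a: Glass vacuum tube with a black base standing upright, 44 mm in diameter, 110 mm tall, loose and easily tipped. Origin: centre of its underside.
- tube_b: Second glass vacuum tube, the same as the first. Origin: centre of its underside.
- wheel: Bronze coin counter wheel lying flat, 100 mm in diameter, 14 mm thick, about 0.4 kg, loose, with a round brass hub 28 mm in diameter whose top is 45 mm above the bench. It starts in the lane just past the bar. Origin: centre of its underside.
- knob: Beige plastic monitor knob lying flat, 68 mm in diameter, 32 mm high, loose. Origin: centre of its underside.

How it is judged:
On the way, in this order (a step that is already met when the one before it is completed fails the run):
1. the joystick stands on its housing on the approach side, its ball not yet under the bar (angle between joystick's own z axis and vertical below 0.1 rad and height (world z) of joystick below 0.008 m and y of ball in the frame of gauge below -0.03 m), for 0.2 s.
2. standing on the bench, the joystick has its ball between the posts under the bar, with the wheel clear of the lane (angle between joystick's own z axis and vertical below 0.15 rad and height (world z) of joystick below 0.01 m and y of ball in the frame of gauge between -0.025 and 0.025 m and x of ball in the frame of gauge between -0.055 and 0.055 m and (x of wheel in the frame of gauge above 0.085 m or x of wheel in the frame of gauge below -0.085 m)), for 0.05 s.
At the end, for the whole second after the job is handed in: The joystick stands at rest on the bench, upright within 0.1 rad, its ball centre 25.5 to 250 mm past the bar's middle line on the green side and within 150 mm of the gauge's middle sideways. The wheel lies flat at rest, its centre over 85 mm to a side of the gauge's middle line (angle between each of joystick, wheel's own z axis and vertical below 0.1 rad and height (world z) of joystick below 0.008 m and y of ball in the frame of gauge between 0.0255 and 0.25 m and x of ball in the frame of gauge between -0.15 and 0.15 m and linear speed of each of joystick, wheel below 0.02 m/s and angular speed of joystick below 0.2 rad/s and (x of wheel in the frame of gauge above 0.085 m or x of wheel in the frame of gauge below -0.085 m) and height (world z) of wheel below 0.006 m); the robot touches nothing.
It fails at once if the joystick is run into the wheel with more than 3 N (contact force between joystick and wheel above 3 N).
It fails at once if a tube or the knob is shifted by more than 20 mm or tipped by more than 0.3 rad (distance of any of tube_a, tube_b, knob from where it was at the start of the episode above 0.02 m or angle between any of tube_a, tube_b, knob's own z axis and vertical above 0.3 rad).
It fails at once if the gauge is banged with more than 25 N (contact force between gauge and anything else above 25 N).
It also fails if it takes over 72 s, if anything falls off the work surface, if the arm or the gripper's body presses on something with over 40 N, if the wrist force passes 120 N, or if a joint passes its speed limit or range.

### The arm

A 7-joint arm with a two-finger parallel gripper is mounted at the origin on the work surface. World frame = base frame: x ahead of the robot, y to its left, z up, the work surface at z = 0. Lengths are in m, angles in rad, forces in N, time in s.
With the tool pointing down it reaches from about 0.425 to 0.95 m from the base axis. Payload 4.7 kg.
Tool frame: the origin (TCP) lies midway between the tips of the shut fingers; the grasp point (between the pads) lies 19 mm behind it; z points along the fingers, y is the line along which they close (so a half turn about z gives the same grasp; the last joint's range is limited). The gripper opens to 87 mm and grips with 3 to 60 N. Pads are 19 mm wide; open, the fingers measure 117 mm over their backs; the gripper's body (75 mm by 190 mm) begins 51 mm behind the grasp point.
Start: joints at [1.319, 0.469, -0.049, 1.532, 0.024, 1.141, -0.082], TCP at [0.149, -0.658, 0.223] pointing down, gripper open.
Joint ranges: [-2.59, 2.59], [-0.33, 1.99], [-1.39, 1.29], [0.1, 2.45], [-1.04, 4.18], [0.21, 1.99], [-2.66, 2.66]. Speed limits (rad/s): [2.57, 2.57, 3.14, 3.14, 3.14, 3.14, 3.14].

### API

Orientations are given as a rotation vector (axis times angle).
In Python, from plant import robot, eyes gives the robot as it stands.
- The arm moves only by the tool apply_moves, never from a script. Its argument "plan" is a list of rows, each a list of 2 entries, a list of its own where there are three numbers: the shift along the tool's x, y, z in cm, then the turn, a rotation vector about the tool's x, y, z in rad. In form: [[[x, y, z], [ax, ay, az]], ...]. A call has 1 to 8 rows; each row shifts and turns the commanded pose from where the row before left it, along the tool's axes as they then stand; what a row does not reach is not made up. A row lasts 1/12 s, in which the tool goes at most 41.7 mm and 7.16 degrees, less where a joint would pass 70% of its speed; a pose out of reach is approached as far as the arm can. A call with a gripper value outside its range is refused whole. "claw" is the closure, from 0 (fully open) to 1 (shut), set as the call begins (left out, the last holds). The fingers move at their own pace and stop on an object; "force" is the grip in N (left out, the last holds). Time passes only in rows, so rows that do not move let the fingers close. It gives the time, the measured TCP pose, the force, the opening and the grip force at its end, in the units of the state.
- robot.state(): the state, without advancing time (a new reading comes with each control period).
- eyes.get_image(name): name is "scene" or "top"; returns a dict with "color" (384x512x3 uint8, blue, green, red), "fx", "fy", "cx", "cy" (pixels), "k1" (the pictures are not rectified: a ray, as slopes to the right and down, at radius r is drawn at 1 + k1 r^2 times it, then the intrinsics apply), "rvec" (rotation vector, rad) and "tvec" (3), from world to camera coordinates, as OpenCV has them. Camera axes: x right, y down, z forward; pixel columns grow to the right and rows downward; lengths in m; the calibration is good to about 2 mm. A picture is of the moment at which its call begins. There is no depth.
- robot.finish_job(): hands the job in; it is judged then, once.
The state is a dict: "time_s": time; "q": joint angles; "joint_vel": joint speeds; "joint_efforts": joint torques, N m; "tcp_pos": TCP position; "ee_rot": TCP orientation; "ft_force": force on the tool from outside, world axes, zero at the start; "wrist_torque": the same for the moment, N m; "gripper_width": finger opening in m; "grasp_force": force on a finger pad.
Only numpy, scipy, OpenCV 4.12 (cv2) and the standard library are available. Lean on these libraries where they do the work, as an engineer would, in place of code of your own. Each camera call takes 0.05 s, during which the arm holds its last target. There are 200 camera calls.

## Working session

There is one attempt and no reset: what is moved stays moved. The work goes in short steps, Python scripts to look and compute and a tool call to move; the robot and the scene stay as the last step left them, time stands still between calls to the robot, and variables do not carry over. Pictures are saved under pics/ and viewed, at most 10 in all, crops included, and the job is handed in when it is done.

Besides the shell and the picture viewer there is one more tool, called after ">>>" as name([rows], argument=value, ...), one row to a line, values as JSON. apply_moves: Moves the arm, as the interface text tells. Its arguments: {"type":"object","properties":{"plan":{"type":"array"},"claw":{"type":"number"},"force":{"type":"number"}},"required":["plan"]}

```bash
ls; mkdir -p pics
cat > h.py <<'E'
import numpy as np, cv2
from plant import robot, eyes
def grab(n,save=None):
    d=eyes.get_image(n)
    if save: cv2.imwrite('pics/'+save,d['color'])
    return d
def ray(d,u,v):
    xd,yd=(u-d['cx'])/d['fx'],(v-d['cy'])/d['fy']
    x,y=cv2.undistortPoints(np.array([[[xd,yd]]],float),np.eye(3),np.array([d['k1'],0,0,0.]))[0,0]
    R=cv2.Rodrigues(np.array(d['rvec'],float))[0];t=np.array(d['tvec'],float).ravel()
    return -R.T@t, R.T@np.array([x,y,1.])
def onz(d,u,v,z):
    o,r=ray(d,u,v); return o+r*(z-o[2])/r[2]
def proj(d,P):
    P=np.atleast_2d(np.array(P,float))
    K=np.array([[d['fx'],0,d['cx']],[0,d['fy'],d['cy']],[0,0,1.]])
    return cv2.projectPoints(P,np.array(d['rvec'],float),np.array(d['tvec'],float),K,np.array([d['k1'],0,0,0.]))[0].reshape(-1,2)
def two(d1,p1,d2,p2):
    o1,r1=ray(d1,*p1);o2,r2=ray(d2,*p2)
    s=np.linalg.lstsq(np.c_[r1,-r2],o2-o1,rcond=None)[0]
    a,b=o1+r1*s[0],o2+r2*s[1]; return (a+b)/2,np.linalg.norm(a-b)
E
python3 - <<'E'
from h import *
a=grab('scene','s0.png');b=grab('top','t0.png')
for d in(a,b): print({k:np.round(d[k],4) for k in d if k!='color'}, ray(d,256,192))
print(robot.state())
E
```

```text
pics
{'fx': np.float64(431.6587), 'fy': np.float64(431.6587), 'cx': np.float64(259.1202), 'cy': np.float64(191.588), 'k1': np.float64(-0.1295), 'rvec': array([ 2.3745,  1.0934, -0.3321]), 'tvec': array([-0.3432, -0.321 ,  1.47  ])} (array([ 1.03634549, -0.41393855,  1.06600638]), array([-0.41818555,  0.33299013, -0.84515773]))
{'fx': np.float64(426.8875), 'fy': np.float64(426.8875), 'cx': np.float64(248.8845), 'cy': np.float64(192.6155), 'k1': np.float64(0.0094), 'rvec': array([ 2.1711, -2.1285,  0.1494]), 'tvec': array([-0.0435,  0.5781,  1.2423])} (array([ 0.40194798, -0.03328931,  1.310239  ]), array([ 0.13966696, -0.01566681, -0.99021594]))
{'time_s': 0.1, 'q': array([ 1.31907979,  0.46939943, -0.04857966,  1.53355103,  0.02411324,
        1.14098589, -0.08229162]), 'joint_vel': array([-0.00083729, -0.00228757,  0.0008093 , -0.00222954, -0.0011012 ,
       -0.00105787,  0.00044614]), 'joint_efforts': array([ 7.19072996e-04, -5.09167671e+01, -8.12461646e-02, -2.36828130e+01,
       -6.15060143e-02,  3.44332459e-02,  4.81068412e-05]), 'tcp_pos': array([ 0.14904507, -0.65780181,  0.22158819]), 'ee_rot': array([-3.12038573e+00, -3.49127659e-01,  4.28829753e-04]), 'ft_force': array([ 0.3753622 , -0.4544834 ,  0.11835682]), 'wrist_torque': array([-0.01899008,  0.0200522 , -0.00579596]), 'grasp_force': 0.0, 'gripper_width': 0.08721812460217576}
```

View pics/s0.png

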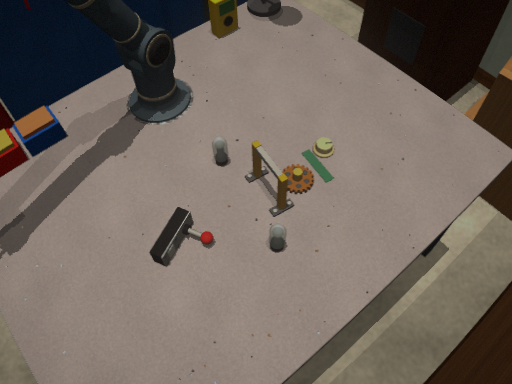

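View pics/t0.png

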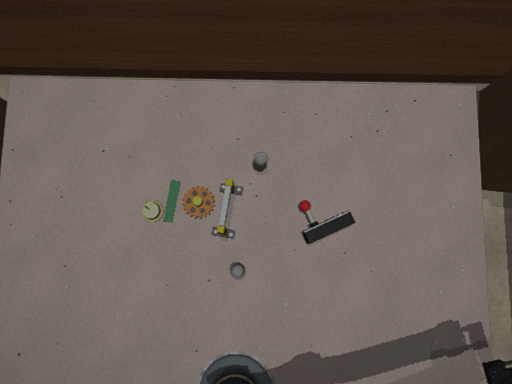

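The scene view shows the joystick at about (180,238), the gauge at (270,180), the wheel at (298,178), tubes at (220,150) and (277,237), and the knob at (323,147). In the top view the ball is at (304,206), the housing runs (305,238)–(354,216), the posts are at (228,183) and (221,231), the wheel is at (198,202), tubes at (260,160) and (237,270), and the knob at (151,210).

Run:
```python
from h import *
a=grab('scene');b=grab('top')
def blobs(d,lo,hi,box,amin=15):
    hsv=cv2.cvtColor(d['color'],cv2.COLOR_BGR2HSV)
    m=cv2.inRange(hsv,np.array(lo),np.array(hi)); k=np.zeros_like(m);x0,y0,x1,y1=box;k[y0:y1,x0:x1]=255;m&=k
    n,l,s,c=cv2.connectedComponentsWithStats(m)
    return m,[(s[i,4],c[i].round(1),s[i,:4]) for i in range(1,n) if s[i,4]>=amin]
B=(130,140,370,290)
_,r=blobs(b,(0,140,80),(6,255,255),B);print('ball top',r)
_,r2=blobs(a,(0,140,60),(6,255,255),(190,220,220,250));print('ball sc',r2)
for x in r: print(onz(b,*x[1],.03))
print('tri',two(a,r2[0][1],b,r[0][1]))
_,r=blobs(b,(20,150,90),(35,255,255),B,6);print('yellow',r)
for x in r: print(x[0],x[1],onz(b,*x[1],.153), onz(b,*x[1],.045))
m,r=blobs(b,(6,110,60),(19,255,255),B,6);print('wheel',[x for x in r if x[0]>20])
p=np.argwhere(m[170:230,175:222])[:,::-1]+[175,170]; print('wheel circ',cv2.minEnclosingCircle(p.astype(np.float32)));c=cv2.minEnclosingCircle(p.astype(np.float32))[0];print(onz(b,*c,.014))
m,r=blobs(b,(0,0,0),(180,255,62),(290,200,365,250),20);print('housing',r)
n,l,s,c=cv2.connectedComponentsWithStats(m);i=1+np.argmax(s[1:,4])
p=np.argwhere(l==i)[:,::-1].astype(np.float32);bx=cv2.boxPoints(cv2.minAreaRect(p));print(bx,[onz(b,*q,.06).round(4) for q in bx])
m,r=blobs(b,(50,100,30),(90,255,255),B,30);print('green',[(x[1],onz(b,*x[1],0)) for x in r])
def cr(d,x0,y0,x1,y1,w,h): return cv2.resize(d['color'][y0:y1,x0:x1],(w,h),interpolation=cv2.INTER_CUBIC)
cv2.imwrite('pics/c1.png',np.vstack([cr(b,135,145,285,285,480,448)]))
cv2.imwrite('pics/c1.png',np.hstack([cr(b,135,150,275,290,560,560)]))
cv2.imwrite('pics/c2.png',cr(b,290,195,365,250,750,550))
```

```text
ball top [(np.int32(87), array([304.5, 205.4]), array([300, 201,  10,  10], dtype=int32))]
ball sc [(np.int32(120), array([206.2, 237.3]), array([200, 232,  13,  12], dtype=int32))]
[ 0.54464111 -0.20048231  0.03      ]
tri (array([ 0.54525773, -0.19974725,  0.02891776]), np.float64(0.0020106549756655845))
yellow [(np.int32(43), array([228.9, 182.1]), array([225, 179,   8,   7], dtype=int32)), (np.int32(47), array([220.4, 228.9]), array([217, 226,   8,   7], dtype=int32))]
43 [228.9 182.1] [0.59113763 0.0232881  0.153     ] [0.60879386 0.02856822 0.045     ]
47 [220.4 228.9] [0.46248998 0.04290868 0.153     ] [0.4681401  0.05001991 0.045     ]
wheel [(np.int32(524), array([198.6, 202. ]), array([183, 186,  32,  32], dtype=int32))]
wheel circ ((198.2568817138672, 201.5504608154297), 16.132923126220703)
[0.55178761 0.12211442 0.014     ]
housing [(np.int32(21), array([303.9, 213.5]), array([299, 207,  11,  15], dtype=int32)), (np.int32(634), array([328. , 228.1]), array([302, 212,  53,  32], dtype=int32)), (np.int32(36), array([312.7, 224.3]), array([309, 222,   9,   6], dtype=int32))]
[[301.0315  231.81308]
 [350.0957  211.54742]
 [355.35004 224.26846]
 [306.28583 244.53412]] [array([ 0.4635, -0.1866,  0.06  ]), array([ 0.5258, -0.3305,  0.06  ]), array([ 0.4888, -0.3454,  0.06  ]), array([ 0.427 , -0.2019,  0.06  ])]
green [(array([171.4, 201. ]), array([0.5534696 , 0.20674049, 0.        ]))]
```

View pics/c1.png

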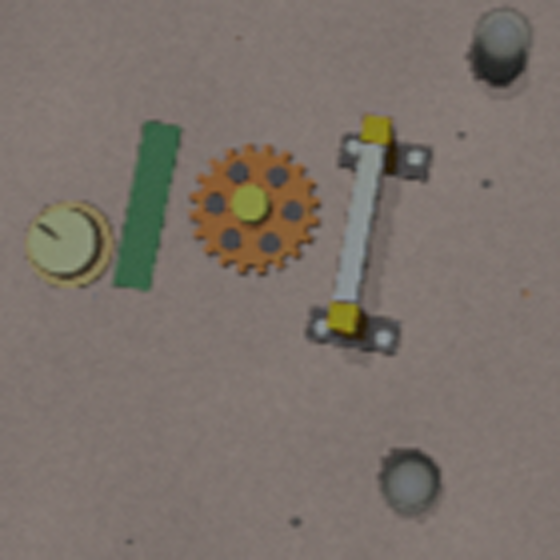

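View pics/c2.png

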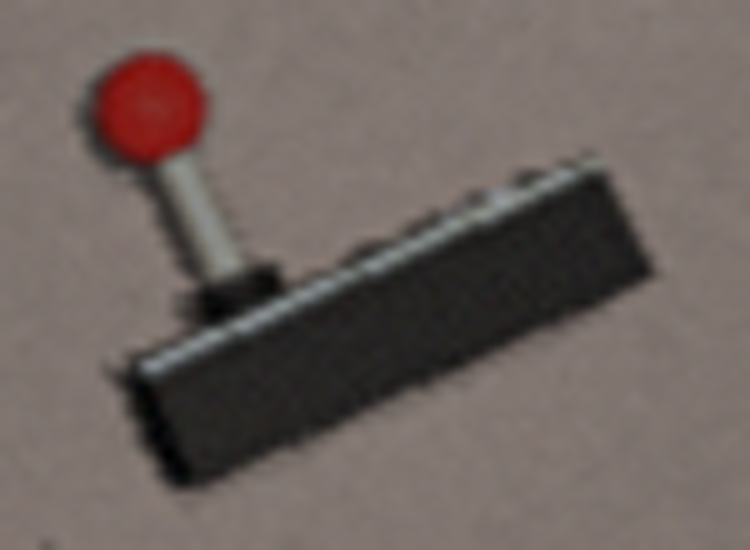

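The crops (4x from (135,150), and 10x from (290,195)) show the hub at full-image (197,201) and posts at (229,182) and (221,229). The tubes are at (260,165) and (237,270), and the knob is at (152,211). The joystick's short end is on the left, its tail on the right, and the ball is at (305,206).

```bash
cat >> h.py <<'E'
G=np.array([.527,.0331]); gx=np.array([.989,-.1506]);gx/=np.linalg.norm(gx); gy=np.array([-gx[1],gx[0]])
def tog(p): d=np.array(p)[:2]-G; return np.array([d@gx,d@gy]).round(4)
def tow(x,y): return (G+x*gx+y*gy).round(4)
from scipy.spatial.transform import Rotation as Ro
def need(pos,ydir=None,R=None,s=None):
    """shift in tool axes (cm), then turn (rotvec) to reach pos / tool down with closing axis ydir (nearest sign)"""
    s=s or robot.state(); R0=Ro.from_rotvec(s['ee_rot']); sh=R0.inv().apply(np.array(pos)-s['tcp_pos'])*100
    if R is None and ydir is not None:
        y=np.array([ydir[0],ydir[1],0.]);y/=np.linalg.norm(y)
        if y@R0.as_matrix()[:,1]<0:y=-y
        z=np.array([0,0,-1.]);R=Ro.from_matrix(np.c_[np.cross(y,z),y,z])
    rv=(R0.inv()*R).as_rotvec() if R is not None else None
    print('t',round(s['time_s'],2),'tcp',s['tcp_pos'].round(4),'shift',sh.round(2),'turn',None if rv is None else rv.round(3),'q',s['q'].round(2),'F',s['ft_force'].round(1),'w',round(s['gripper_width'],4),s['grasp_force'])
E
python3 - <<'E'
from h import *
b=grab('top');a=grab('scene')
h=onz(b,197.3,200.7,.045);print('hub',h,tog(h),proj(a,h))
for n,p,z in(('ta',(237.5,270),.11),('tb',(260.5,160),.11),('knob',(151.5,210.5),.02)):
    w=onz(b,*p,z);print(n,w,tog(w),proj(a,w))
for c in((-.065,0),(.065,0)): print('post',proj(b,[*tow(*c),.153]),proj(a,[*tow(*c),.153]))
print('green',tog([.5535,.2067]))
need([h[0],h[1],.25],gx)
print(tow(.15,.095))
E
```

```text
hub [0.55070049 0.1213431  0.045     ] [0.0101 0.0908] [[295.57443234 170.90586346]]
ta [ 0.35222722 -0.00487359  0.11      ] [-0.1671 -0.0639] [[217.07026581 138.45412635]]
tb [ 0.66420116 -0.06357205  0.11      ] [ 0.1502 -0.0749] [[273.93324851 223.57426136]]
knob [0.52098648 0.26202359 0.02      ] [-0.0404  0.2254] [[321.84158811 145.24699547]]
post [[220.40546457 228.82224346]] [[254.40619376 143.24833626]]
post [[228.89721347 182.04156542]] [[280.85474417 176.95100972]]
green [1.000e-04 1.756e-01]
t 0.3 tcp [ 0.1492 -0.6581  0.2222] shift [ 56.39 -67.15  -2.74] turn [-1.000e-03 -0.000e+00 -1.197e+00] q [ 1.32  0.47 -0.05  1.53  0.02  1.14 -0.08] F [ 0.3 -0.5 -0. ] w 0.087 0.0
[0.6896 0.1044]
```

>>> apply_moves([
  [[3.5,-1,-0.4],[0,0,0]],
  [[3.5,-1,-0.4],[0,0,0]],
  [[3.5,-1,-0.4],[0,0,0]],
  [[3.5,-1,-0.4],[0,0,0]],
  [[3.5,-1,-0.4],[0,0,0]],
  [[3.5,-1,-0.4],[0,0,0]],
  [[3.5,-1,-0.4],[0,0,0]],
  [[3.5,-1,0],[0,0,0]],
])

```text
time_s: 0.97
tcp_pos: [0.4063, -0.5177, 0.2517]
ee_rot: [3.121, 0.349, 0.002]
ft_force: [0.4, -0.7, 0.3]
gripper_width: 0.0871
grasp_force: 0.0
```

>>> apply_moves([
  [[1.6,-3.3,0],[0,0,0]],
  [[1.6,-3.3,0],[0,0,0]],
  [[1.6,-3.3,0],[0,0,0]],
  [[1.6,-3.3,0],[0,0,0]],
  [[1.6,-3.3,0],[0,0,0]],
  [[1.6,-3.3,0],[0,0,0]],
  [[1.6,-3.3,0],[0,0,0]],
  [[1.6,-3.3,0],[0,0,0]],
])

```text
time_s: 1.63
tcp_pos: [0.4711, -0.231, 0.2508]
ee_rot: [3.122, 0.349, 0.0]
ft_force: [0.7, 0.6, -0.1]
gripper_width: 0.087
grasp_force: 0.0
```

>>> apply_moves([
  [[1.6,-3.3,0],[0,0,0]],
  [[1.6,-3.3,0],[0,0,0]],
  [[1.6,-3.3,0],[0,0,0]],
  [[1.6,-3.3,0],[0,0,0]],
  [[1.6,-3.3,0],[0,0,0]],
  [[1.6,-3.3,0],[0,0,0]],
  [[1.6,-3.3,0],[0,0,0]],
  [[1.6,-3.3,0],[0,0,0]],
])

```text
time_s: 2.3
tcp_pos: [0.5377, 0.0547, 0.2508]
ee_rot: [3.122, 0.349, 0.001]
ft_force: [1.0, -0.2, -0.2]
gripper_width: 0.0871
grasp_force: 0.0
```

>>> apply_moves([
  [[1.4,-3.2,0],[0,0,-0.1]],
  [[0,0,0],[0,0,-0.1]],
  [[0,0,0],[0,0,-0.1]],
  [[0,0,0],[0,0,-0.1]],
  [[0,0,0],[0,0,-0.1]],
  [[0,0,0],[0,0,-0.1]],
  [[0,0,0],[0,0,-0.1]],
  [[0,0,0],[0,0,-0.1]],
])

```text
time_s: 2.97
tcp_pos: [0.5441, 0.0873, 0.2506]
ee_rot: [2.736, 1.544, -0.0]
ft_force: [0.3, 1.0, 0.4]
gripper_width: 0.0871
grasp_force: 0.0
```

>>> apply_moves([
  [[0,0,0],[0,0,-0.1]],
  [[0,0,0],[0,0,-0.1]],
  [[0,0,0],[0,0,-0.1]],
  [[0,0,0],[0,0,-0.1]],
  [[0,0,0],[0,0,0]],
  [[0,0,0],[0,0,0]],
])

```text
time_s: 3.47
tcp_pos: [0.5442, 0.0872, 0.2505]
ee_rot: [2.383, 2.048, 0.0]
ft_force: [0.2, 0.2, 0.3]
gripper_width: 0.0873
grasp_force: 0.0
```

```bash
python3 -c "
from h import *
need([.551,.1215,.022],gx)"
```

```text
t 3.47 tcp [0.5442 0.0872 0.2505] shift [ 3.49  0.16 22.85] turn [0. 0. 0.] q [ 0.3   0.31 -0.67  1.77  0.21  1.14 -0.58] F [0.2 0.2 0.3] w 0.0873 0.0
```

>>> apply_moves([
  [[3.5,0.2,0],[0,0,0]],
  [[0,0,3.5],[0,0,0]],
  [[0,0,3.5],[0,0,0]],
  [[0,0,3.5],[0,0,0]],
  [[0,0,3.5],[0,0,0]],
  [[0,0,3],[0,0,0]],
  [[0,0,2],[0,0,0]],
  [[0,0,2],[0,0,0]],
])

```text
time_s: 4.13
tcp_pos: [0.5508, 0.1214, 0.0388]
ee_rot: [-2.382, -2.048, 0.002]
ft_force: [-0.2, 0.8, -0.0]
gripper_width: 0.0869
grasp_force: 0.0
```

>>> apply_moves([
  [[0,0,1],[0,0,0]],
  [[0,0,0.8],[0,0,0]],
  [[0,0,0],[0,0,0]],
])

```text
time_s: 4.38
tcp_pos: [0.5508, 0.1215, 0.0215]
ee_rot: [-2.38, -2.05, 0.003]
ft_force: [0.2, -0.5, 0.1]
gripper_width: 0.0871
grasp_force: 0.0
```

>>> apply_moves([
  [[0,0,0],[0,0,0]],
  [[0,0,0],[0,0,0]],
  [[0,0,0],[0,0,0]],
  [[0,0,0],[0,0,0]],
  [[0,0,0],[0,0,0]],
  [[0,0,0],[0,0,0]],
  [[0,0,0],[0,0,0]],
  [[0,0,0],[0,0,0]],
], claw=1, force=30)

```text
time_s: 5.05
tcp_pos: [0.5514, 0.1216, 0.0226]
ee_rot: [2.38, 2.051, 0.0]
ft_force: [0.2, -0.4, 0.2]
gripper_width: 0.0412
grasp_force: 0.0
```

>>> apply_moves([
  [[0,0,0],[0,0,0]],
  [[0,0,0],[0,0,0]],
  [[0,0,0],[0,0,0]],
  [[0,0,0],[0,0,0]],
  [[0,0,0],[0,0,0]],
  [[0,0,0],[0,0,0]],
])

```text
time_s: 5.55
tcp_pos: [0.5517, 0.1216, 0.0226]
ee_rot: [2.38, 2.051, 0.001]
ft_force: [1.8, 0.1, -1.9]
gripper_width: 0.0273
grasp_force: 30.0
```

>>> apply_moves([
  [[0,0,-0.5],[0,0,0]],
  [[0,0,-1],[0,0,0]],
  [[0,0,-1.5],[0,0,0]],
  [[0,0,0],[0,0,0]],
])

```text
time_s: 5.88
tcp_pos: [0.5524, 0.1225, 0.055]
ee_rot: [2.378, 2.05, 0.005]
ft_force: [1.4, 0.8, -4.0]
gripper_width: 0.027
grasp_force: 30.0
```

Weight is in hand (4 N). Carry it to the +x side and set it down.

>>> apply_moves([
  [[0,1.5,0],[0,0,0]],
  [[0,2,0],[0,0,0]],
  [[0,2,0],[0,0,0]],
  [[0,2,0],[0,0,0]],
  [[0,2,0],[0,0,0]],
  [[0,2,0],[0,0,0]],
  [[0,2,0],[0,0,0]],
  [[0,1.5,0],[0,0,0]],
])

```text
time_s: 6.55
tcp_pos: [0.7006, 0.0987, 0.0517]
ee_rot: [2.38, 2.05, -0.001]
ft_force: [-0.6, 0.1, -4.5]
gripper_width: 0.0273
grasp_force: 30.0
```

>>> apply_moves([
  [[0,0,0],[0,0,0]],
  [[0,0,1],[0,0,0]],
  [[0,0,1],[0,0,0]],
  [[0,0,0.4],[0,0,0]],
  [[0,0,0.3],[0,0,0]],
  [[0,0,0.2],[0,0,0]],
  [[0,0,0],[0,0,0]],
  [[0,0,0],[0,0,0]],
])

```text
time_s: 7.22
tcp_pos: [0.6998, 0.0998, 0.0238]
ee_rot: [2.379, 2.051, 0.001]
ft_force: [-0.3, 1.3, -4.6]
gripper_width: 0.0271
grasp_force: 30.0
```

>>> apply_moves([
  [[0,0,0.1],[0,0,0]],
  [[0,0,0.1],[0,0,0]],
  [[0,0,0],[0,0,0]],
])

```text
time_s: 7.47
tcp_pos: [0.7002, 0.0997, 0.0226]
ee_rot: [2.379, 2.05, 0.002]
ft_force: [-1.0, -0.1, 0.6]
gripper_width: 0.0272
grasp_force: 30.0
```

>>> apply_moves([
  [[0,0,0],[0,0,0]],
  [[0,0,0],[0,0,0]],
  [[0,0,0],[0,0,0]],
  [[0,0,0],[0,0,0]],
  [[0,0,0],[0,0,0]],
  [[0,0,0],[0,0,0]],
], claw=0.3)

```text
time_s: 7.97
tcp_pos: [0.6998, 0.0997, 0.0216]
ee_rot: [2.379, 2.051, 0.0]
ft_force: [0.2, -0.2, 0.5]
gripper_width: 0.0573
grasp_force: 0.0
```

>>> apply_moves([
  [[0,0,-2],[0,0,0]],
  [[0,0,-3],[0,0,0]],
  [[0,0,-3.5],[0,0,0]],
  [[0,0,-3.5],[0,0,0]],
  [[0,0,-3.5],[0,0,0]],
  [[0,0,-3.5],[0,0,0]],
  [[0,0,-3.5],[0,0,0]],
  [[0,0,0],[0,0,0]],
])

```text
time_s: 8.63
tcp_pos: [0.7032, 0.1014, 0.2557]
ee_rot: [2.375, 2.046, 0.02]
ft_force: [0.5, 0.6, 0.8]
gripper_width: 0.061
grasp_force: 0.0
```

Run:
```python
from h import *
b=grab('top','t1.png');a=grab('scene')
def cr(d,x0,y0,x1,y1,w,h): return cv2.resize(d['color'][y0:y1,x0:x1],(w,h),interpolation=cv2.INTER_CUBIC)
cv2.imwrite('pics/v1.png',np.vstack([cr(b,130,130,290,280,480,300),cr(a,190,100,370,260,480,300)]))
hsv=cv2.cvtColor(a['color'],cv2.COLOR_BGR2HSV)
m=cv2.inRange(hsv,np.array((6,110,60)),np.array((19,255,255)));n,l,s,c=cv2.connectedComponentsWithStats(m)
for i in range(1,n):
    if s[i,4]>150: w=onz(a,*c[i],.012);print(s[i],c[i],w,tog(w))
need([.446,-.243,.2])
```

```text
[499  56  13  25 170] [507.01176471  69.67058824] [0.71489688 1.06609588 0.012     ] [0.0302 1.0495]
[464  90  26  31 216] [475.82407407 107.50925926] [0.74501039 0.79308271 0.012     ] [0.1011 0.7841]
[ 13 105  42  34 677] [ 33.61447563 121.55243722] [-0.19797072 -0.3901752   0.012     ] [-0.653  -0.5276]
[252 142  10  36 239] [256.13807531 160.90794979] [0.42990154 0.07347244 0.012     ] [-0.1021  0.0253]
[277 174  11  36 285] [281.59649123 192.18947368] [0.56358599 0.05688778 0.012     ] [0.0326 0.029 ]
[310 200  35  31 680] [326.73823529 215.03676471] [0.70241696 0.1020796  0.012     ] [0.163  0.0946]
t 8.73 tcp [0.7004 0.1001 0.2488] shift [-37.69 -20.13   4.76] turn None q [ 0.18  0.57 -0.6   1.39  0.33  1.27 -0.59] F [-0.6 -0.3 -0.7] w 0.0607 0.0
```

View pics/v1.png

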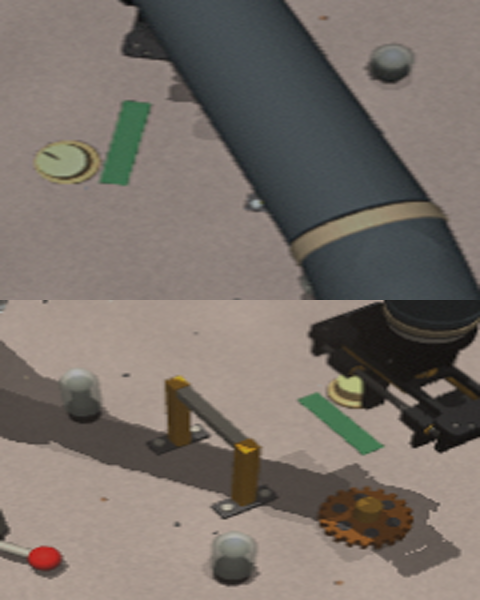

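The wheel lies flat at gauge (0.163, 0.095), clear of the lane, and everything else is undisturbed. Next I grip the ball across the joystick's y axis, then tip the unit up about its lower housing edge.

>>> apply_moves([
  [[-3.2,-1.1,0],[0,0,0]],
  [[-3.2,-1.1,0],[0,0,0]],
  [[-3.2,-1.1,0],[0,0,0]],
  [[-3.2,-1.1,0],[0,0,0]],
  [[-3.2,-1.1,0],[0,0,0]],
  [[-3.2,-1.1,0],[0,0,0]],
  [[-3.2,-1.1,0],[0,0,0]],
  [[-3.2,-1.1,0],[0,0,0]],
], claw=0)

```text
time_s: 9.4
tcp_pos: [0.5729, -0.1421, 0.2447]
ee_rot: [-2.378, -2.05, 0.003]
ft_force: [0.4, 0.1, -0.4]
gripper_width: 0.0869
grasp_force: 0.0
```

>>> apply_moves([
  [[-3.2,-1,0],[0,0,0]],
  [[-3.2,-1,0],[0,0,0.1]],
  [[0,0,0],[0,0,0.1]],
  [[0,0,0],[0,0,0.1]],
  [[0,0,0],[0,0,0.1]],
  [[0,0,0],[0,0,0.1]],
  [[0,0,0],[0,0,0.1]],
  [[0,0,0],[0,0,0.1]],
])

```text
time_s: 10.07
tcp_pos: [0.5446, -0.201, 0.2446]
ee_rot: [-2.94, -1.103, 0.004]
ft_force: [0.4, -0.2, -0.0]
gripper_width: 0.0871
grasp_force: 0.0
```

>>> apply_moves([
  [[0,0,0],[0,0,0.1]],
  [[0,0,0],[0,0,0.1]],
  [[0,0,0],[0,0,0.1]],
  [[0,0,0],[0,0,0]],
  [[0,0,0],[0,0,0]],
])

```text
time_s: 10.48
tcp_pos: [0.5449, -0.2008, 0.2452]
ee_rot: [-3.07, -0.663, 0.004]
ft_force: [0.5, -1.4, -0.6]
gripper_width: 0.0872
grasp_force: 0.0
```

```bash
python3 -c "
from h import *
need([.545,-.2,.012],[-.397,.918])
a=grab('scene');hsv=cv2.cvtColor(a['color'],cv2.COLOR_BGR2HSV);m=cv2.inRange(hsv,np.array((0,140,60)),np.array((6,255,255)));m[:,:180]=0;m[:,260:]=0;M=cv2.moments(m);print(M['m10']/M['m00'],M['m01']/M['m00'],onz(a,M['m10']/M['m00'],M['m01']/M['m00'],.03))"
```

```text
t 10.48 tcp [ 0.5449 -0.2008  0.2452] shift [ 0.09 -0.04 23.32] turn [-0.002  0.002  0.017] q [ 0.59  0.33 -0.4   1.72  0.14  1.13 -0.99] F [ 0.5 -1.4 -0.6] w 0.0872 0.0
206.36974789915968 237.46218487394958 [ 0.546983   -0.19905689  0.03      ]
```

>>> apply_moves([
  [[0.1,0,3.5],[0,0,0]],
  [[0,0,3.5],[0,0,0]],
  [[0,0,3.5],[0,0,0]],
  [[0,0,3.5],[0,0,0]],
  [[0,0,3.5],[0,0,0]],
  [[0,0,3],[0,0,0]],
  [[0,0,2],[0,0,0]],
  [[0,0,0.7],[0,0,0]],
])

```text
time_s: 11.2
tcp_pos: [0.5438, -0.1998, 0.0107]
ee_rot: [-3.067, -0.661, 0.009]
ft_force: [-0.5, -0.0, 0.7]
gripper_width: 0.0873
grasp_force: 0.0
```

>>> apply_moves([
  [[0,0,0],[0,0,0]],
  [[0,0,0],[0,0,0]],
  [[0,0,0],[0,0,0]],
  [[0,0,0],[0,0,0]],
  [[0,0,0],[0,0,0]],
  [[0,0,0],[0,0,0]],
  [[0,0,0],[0,0,0]],
  [[0,0,0],[0,0,0]],
], claw=1, force=20)

```text
time_s: 11.87
tcp_pos: [0.5467, -0.2007, 0.0149]
ee_rot: [3.071, 0.659, 0.001]
ft_force: [-0.4, -0.4, 0.5]
gripper_width: 0.0415
grasp_force: 0.0
```

>>> apply_moves([
  [[0,0,0],[0,0,0]],
  [[0,0,0],[0,0,0]],
  [[0,0,0],[0,0,0]],
  [[0,0,0],[0,0,0]],
])

```text
time_s: 12.2
tcp_pos: [0.5469, -0.1997, 0.0147]
ee_rot: [-3.071, -0.66, -0.001]
ft_force: [-0.2, 3.0, 2.1]
gripper_width: 0.034
grasp_force: 20.0
```

```bash
python3 -c "
from h import *
need([.545,-.2,.012])
import numpy as np
R=Ro.from_rotvec(robot.state()['ee_rot']).as_matrix();print(R.round(3))
th=np.radians(np.arange(0,91,7.5));s=10.75*np.cos(th)-3*np.sin(th);h=10.75*np.sin(th)+3*np.cos(th)
print(np.c_[np.diff(s),-np.diff(h)].round(2).tolist())"
```

```text
t 12.2 tcp [ 0.5469 -0.1997  0.0147] shift [-0.19 -0.05  0.27] turn None q [ 0.52  0.6  -0.32  1.91  0.29  0.68 -1.12] F [-0.2  3.   2.1] w 0.034 20.00030815601349
[[ 0.912  0.411  0.   ]
 [ 0.411 -0.912  0.001]
 [ 0.001 -0.001 -1.   ]]
[[-0.48, -1.38], [-0.66, -1.3], [-0.82, -1.21], [-0.97, -1.09], [-1.11, -0.95], [-1.22, -0.8], [-1.32, -0.63], [-1.39, -0.45], [-1.43, -0.27], [-1.46, -0.08], [-1.46, 0.11], [-1.43, 0.3]]
```

>>> apply_moves([
  [[-0.25,0,-0.7],[0,0,0]],
  [[-0.25,0,-0.7],[0,0,0]],
  [[-0.35,0,-0.65],[0,0,0]],
  [[-0.35,0,-0.65],[0,0,0]],
  [[-0.4,0,-0.6],[0,0,0]],
  [[-0.4,0,-0.6],[0,0,0]],
  [[-0.5,0,-0.55],[0,0,0]],
  [[-0.5,0,-0.55],[0,0,0]],
])

```text
time_s: 12.87
tcp_pos: [0.5185, -0.2134, 0.0652]
ee_rot: [3.071, 0.659, -0.0]
ft_force: [1.1, 1.5, -1.2]
gripper_width: 0.0334
grasp_force: 20.0
```

>>> apply_moves([
  [[-0.55,0,-0.5],[0,0,0]],
  [[-0.55,0,-0.5],[0,0,0]],
  [[-0.6,0,-0.4],[0,0,0]],
  [[-0.6,0,-0.4],[0,0,0]],
  [[-0.65,0,-0.3],[0,0,0]],
  [[-0.65,0,-0.3],[0,0,0]],
])

```text
time_s: 13.37
tcp_pos: [0.4854, -0.2283, 0.0887]
ee_rot: [3.072, 0.658, -0.001]
ft_force: [-1.4, -0.3, -2.1]
gripper_width: 0.034
grasp_force: 20.0
```

Run:
```python
from h import *
need([.42,-.255,.09])
a=grab('scene');cv2.imwrite('pics/v2.png',cv2.resize(a['color'][170:300,110:270],(640,520)))
```

```text
t 13.37 tcp [ 0.4854 -0.2283  0.0887] shift [-7.06 -0.24 -0.13] turn None q [ 0.65  0.43 -0.37  1.97  0.22  0.77 -0.99] F [-1.4 -0.3 -2.1] w 0.034 20.000038146972656
```

View pics/v2.png

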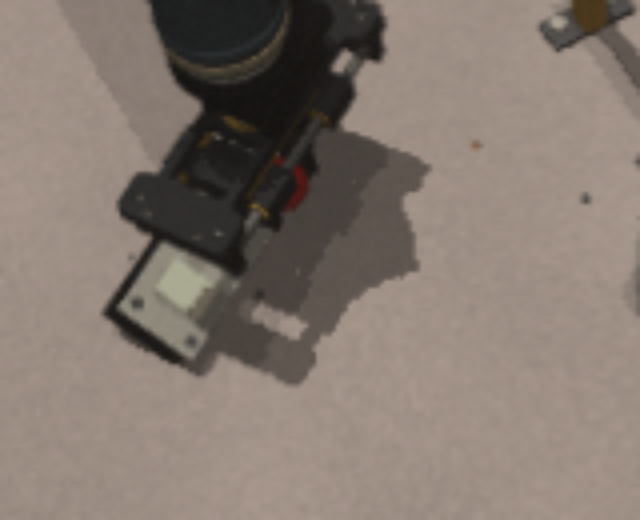

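The unit is tipping up well: the housing's top plate is at crop (180,290), tilted about halfway, with the ball held. I'll continue the arc.

>>> apply_moves([
  [[-0.7,0,-0.25],[0,0,0]],
  [[-0.7,0,-0.2],[0,0,0]],
  [[-0.7,0,-0.15],[0,0,0]],
  [[-0.7,0,-0.1],[0,0,0]],
  [[-0.75,0,-0.05],[0,0,0]],
  [[-0.7,0,0],[0,0,0]],
  [[-0.75,0,0.05],[0,0,0]],
  [[-0.7,0,0.05],[0,0,0]],
])

```text
time_s: 14.08
tcp_pos: [0.4336, -0.2513, 0.0952]
ee_rot: [3.072, 0.659, -0.0]
ft_force: [-2.3, 1.6, -0.6]
gripper_width: 0.0342
grasp_force: 20.0
```

>>> apply_moves([
  [[-0.7,0,0.1],[0,0,0]],
  [[-0.7,0,0.1],[0,0,0]],
  [[0,0,0],[0,0,0]],
  [[0,0,0],[0,0,0]],
  [[0,0,0],[0,0,0]],
])

```text
time_s: 14.5
tcp_pos: [0.4213, -0.2568, 0.0926]
ee_rot: [-3.071, -0.659, 0.001]
ft_force: [-0.2, -0.5, -3.4]
gripper_width: 0.0336
grasp_force: 20.0
```

Run:
```python
from h import *
need([*tow(0,-.2),.089],gy)
a=grab('scene');cv2.imwrite('pics/v3.png',cv2.resize(a['color'][170:300,90:250],(640,520)))
```

```text
t 14.5 tcp [ 0.4213 -0.2568  0.0926] shift [10.68 -5.31  0.35] turn [-0.     0.001  0.574] q [ 0.77  0.37 -0.37  2.07  0.2   0.74 -0.88] F [-0.2 -0.5 -3.4] w 0.0336 19.999665319919586
```

View pics/v3.png

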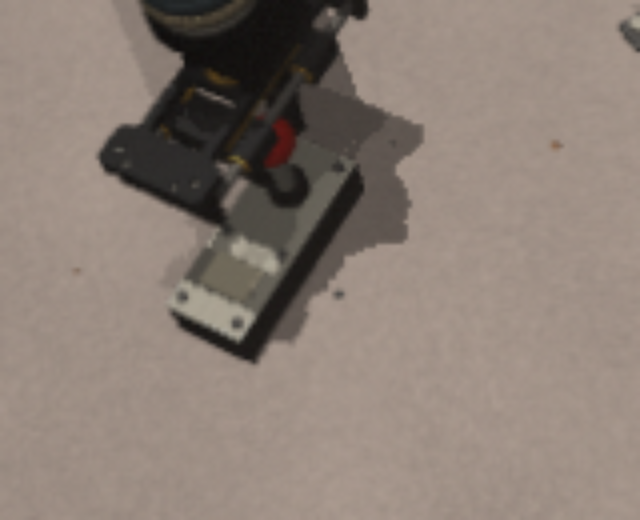

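The joystick is upright, with its housing flat at crop (265,260). Next, lift a few mm, carry it to the lane, yaw to align and set down.

>>> apply_moves([
  [[0,0,-0.7],[0,0,0]],
  [[1,-0.5,0],[0,0,0]],
  [[1.7,-0.9,0],[0,0,0]],
  [[1.8,-0.9,0],[0,0,0]],
  [[1.8,-0.9,0],[0,0,0]],
  [[1.8,-0.9,0],[0,0,0]],
  [[1.6,-0.7,0],[0,0,0]],
  [[1,-0.5,0],[0,0,0]],
])

```text
time_s: 15.22
tcp_pos: [0.4993, -0.1615, 0.1001]
ee_rot: [-3.07, -0.664, -0.002]
ft_force: [0.4, 0.2, -6.3]
gripper_width: 0.0337
grasp_force: 20.0
```

>>> apply_moves([
  [[0,0,0],[0,0,0.06]],
  [[0,0,0],[0,0,0.08]],
  [[0,0,0],[0,0,0.08]],
  [[0,0,0],[0,0,0.08]],
  [[0,0,0],[0,0,0.08]],
  [[0,0,0],[0,0,0.08]],
  [[0,0,0],[0,0,0.07]],
  [[0,0,0],[0,0,0.045]],
])

```text
time_s: 15.88
tcp_pos: [0.4976, -0.1641, 0.0999]
ee_rot: [-3.132, 0.243, 0.0]
ft_force: [0.6, 0.1, -5.8]
gripper_width: 0.0337
grasp_force: 20.0
```

>>> apply_moves([
  [[0,0,0],[0,0,0]],
  [[0,0,0],[0,0,0]],
  [[0,0,0.4],[0,0,0]],
  [[0,0,0.2],[0,0,0]],
  [[0,0,0.1],[0,0,0]],
  [[0,0,0.1],[0,0,0]],
  [[0,0,0],[0,0,0]],
  [[0,0,0],[0,0,0]],
])

```text
time_s: 16.55
tcp_pos: [0.501, -0.162, 0.0941]
ee_rot: [-3.131, 0.234, -0.01]
ft_force: [2.6, 6.6, 5.2]
gripper_width: 0.0337
grasp_force: 20.0
```

Run:
```python
from h import *
need([*tow(0,-.2),.092],gy)
a=grab('scene');cv2.imwrite('pics/v4.png',cv2.resize(a['color'][150:280,130:290],(640,520)))
```

```text
t 16.55 tcp [ 0.501  -0.162   0.0941] shift [-0.37  0.32  0.2 ] turn [-0.003 -0.006  0.002] q [ 0.45  0.4  -0.27  2.    0.14  0.75 -1.62] F [2.6 6.6 5.2] w 0.0337 20.00015079975128
```

View pics/v4.png

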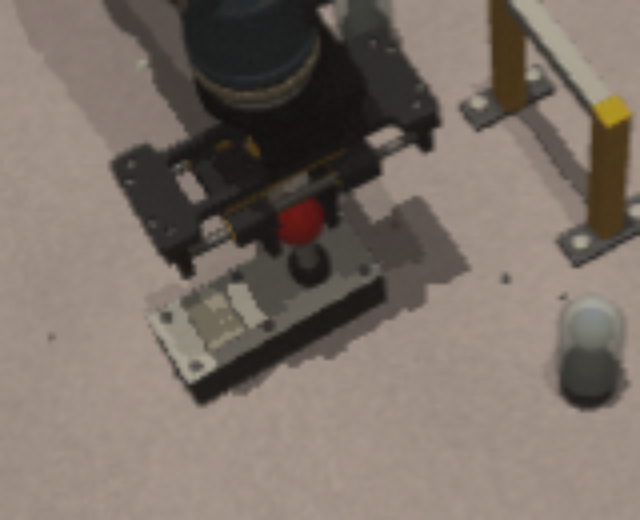

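The joystick stands aligned with the lane, with the tail at lower left and the ball at crop (300,220). Release and go up.

>>> apply_moves([
  [[0,0,-0.1],[0,0,0]],
  [[0,0,0],[0,0,0]],
  [[0,0,0],[0,0,0]],
  [[0,0,0],[0,0,0]],
  [[0,0,0],[0,0,0]],
  [[0,0,0],[0,0,0]],
  [[0,0,0],[0,0,0]],
], claw=0)

```text
time_s: 17.18
tcp_pos: [0.4974, -0.165, 0.093]
ee_rot: [3.132, -0.24, -0.0]
ft_force: [0.3, -0.6, 0.8]
gripper_width: 0.0722
grasp_force: 0.0
```

>>> apply_moves([
  [[0,0,-2],[0,0,0]],
  [[0,0,-3],[0,0,0]],
  [[0,0,-3],[0,0,0]],
  [[0,0,-3],[0,0,0]],
  [[0,0,-2],[0,0,0]],
  [[0,0,0],[0,0,0]],
  [[0,0,0],[0,0,0]],
  [[0,0,0],[0,0,0]],
])

```text
time_s: 17.85
tcp_pos: [0.4967, -0.1646, 0.2222]
ee_rot: [-3.132, 0.239, 0.002]
ft_force: [-0.4, -0.4, 0.3]
gripper_width: 0.0871
grasp_force: 0.0
```

>>> apply_moves([
  [[0,3.5,0],[0,0,0]],
  [[0,3.5,0],[0,0,0]],
  [[0,3.5,0],[0,0,0]],
  [[0,3,0],[0,0,0]],
  [[0,3,0],[0,0,0]],
  [[0,3,0],[0,0,0]],
  [[0,0,0],[0,0,0]],
])

```text
time_s: 18.43
tcp_pos: [0.4641, -0.3644, 0.2208]
ee_rot: [3.129, -0.254, -0.006]
ft_force: [0.5, -1.7, 0.3]
gripper_width: 0.0871
grasp_force: 0.0
```

Run:
```python
from h import *
a=grab('scene');b=grab('top')
def red(d,box):
    x0,y0,x1,y1=box;hsv=cv2.cvtColor(d['color'],cv2.COLOR_BGR2HSV);m=cv2.inRange(hsv,np.array((0,140,60)),np.array((6,255,255)))
    k=np.zeros_like(m);k[y0:y1,x0:x1]=255;M=cv2.moments(m&k);return (M['m10']/M['m00'],M['m01']/M['m00']) if M['m00'] else None
pa,pb=red(a,(180,150,270,280)),red(b,(250,150,350,260));print(pa,pb)
for d,p in((a,pa),(b,pb)):
    if p: w=onz(d,*p,.1075);print('ball',w,tog(w))
if pa and pb: print(two(a,pa,b,pb))
need([*tow(0,-.3),.2],gx)
cv2.imwrite('pics/v5.png',np.hstack([cv2.resize(a['color'][150:280,130:290],(400,325)),cv2.resize(b['color'][140:270,210:370],(400,325))]))
```

```text
(203.85714285714286, 203.73809523809524) (294.8627450980392, 218.07843137254903)
ball [ 0.50127839 -0.16191259  0.1075    ] [ 0.0039 -0.1967]
ball [ 0.49948946 -0.16323718  0.1075    ] [ 0.0024 -0.1982]
(array([ 0.50009042, -0.16247521,  0.10634174]), np.float64(0.0020406866647040413))
t 18.53 tcp [ 0.4664 -0.3582  0.2209] shift [ 0.06 -9.59  2.11] turn [1.000e-03 4.000e-03 1.567e+00] q [ 0.72  0.34 -0.18  1.74  0.07  1.07 -1.21] F [0.3 1.1 0.1] w 0.087 0.0
```

View pics/v5.png

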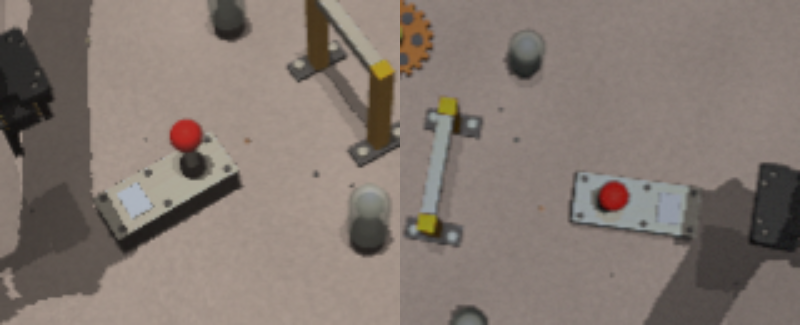

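The joystick stands with its ball at gauge (0.003, -0.198) and height 106 mm; the housing points down the lane. Now I measure its yaw and turn the tool the joint-7-safe way.

Run:
```python
from h import *
b=grab('top')
p1=onz(b,279.2,218.4,.04);p2=onz(b,327.4,224.2,.04)
print(p1,p2,tog(p1),tog(p2),np.linalg.norm(p1-p2))
hsv=cv2.cvtColor(b['color'],cv2.COLOR_BGR2HSV)
m=((hsv[...,1]<45)&(hsv[...,2]>115)).astype(np.uint8);k=np.zeros_like(m);k[200:245,270:335]=1;m&=k
n,l,s,c=cv2.connectedComponentsWithStats(m);i=1+np.argmax(s[1:,4]);print(s[i])
bx=cv2.boxPoints(cv2.minAreaRect(np.argwhere(l==i)[:,::-1].astype(np.float32)));print(bx.tolist());print([tog(onz(b,*q,.04)) for q in bx])
```

```text
[ 0.503073   -0.12387822  0.04      ] [ 0.48867291 -0.26733813  0.04      ] [-0.     -0.1588] [ 0.0073 -0.3028] 0.14418082164667684
[ 270  200   65   45 2265]
[[270.0, 200.0], [334.0, 200.0], [334.0, 244.0], [270.0, 244.0]]
[array([ 0.0498, -0.1228]), array([ 0.0824, -0.3118]), array([-0.0472, -0.3304]), array([-0.0794, -0.1441])]
```

>>> apply_moves([
  [[0,0,0],[0,0,-0.1]],
  [[0,0,0],[0,0,-0.1]],
  [[0,0,0],[0,0,-0.1]],
  [[0,0,0],[0,0,-0.1]],
  [[0,0,0],[0,0,-0.1]],
  [[0,0,0],[0,0,-0.1]],
  [[0,0,0],[0,0,-0.1]],
  [[0,0,0],[0,0,-0.1]],
])

```text
time_s: 19.25
tcp_pos: [0.4684, -0.355, 0.2224]
ee_rot: [-2.973, -1.012, 0.001]
ft_force: [-1.1, 0.4, 0.2]
gripper_width: 0.0868
grasp_force: 0.0
```

>>> apply_moves([
  [[0,0,0],[0,0,-0.1]],
  [[0,0,0],[0,0,-0.1]],
  [[0,0,0],[0,0,-0.1]],
  [[0,0,0],[0,0,-0.1]],
  [[0,0,0],[0,0,-0.1]],
  [[0,0,0],[0,0,-0.1]],
  [[0,0,0],[0,0,-0.1]],
  [[0,0,0],[0,0,-0.07]],
])

```text
time_s: 19.92
tcp_pos: [0.4683, -0.3551, 0.2224]
ee_rot: [-2.376, -2.053, -0.0]
ft_force: [-0.0, -0.1, 0.1]
gripper_width: 0.0871
grasp_force: 0.0
```

>>> apply_moves([
  [[0,0,0],[0,0,0]],
  [[0,0,0],[0,0,0]],
])

```text
time_s: 20.08
tcp_pos: [0.4682, -0.3558, 0.2226]
ee_rot: [-2.384, -2.045, -0.0]
ft_force: [0.2, -0.6, -0.6]
gripper_width: 0.0869
grasp_force: 0.0
```

Run:
```python
from h import *
print(tow(.0,-.295));need([*tow(0.0,-.295),.012],gx)
print(Ro.from_rotvec(robot.state()['ee_rot']).as_matrix().round(3))
```

```text
[ 0.4826 -0.2585]
t 20.08 tcp [ 0.4682 -0.3558  0.2226] shift [ 9.81 -0.04 21.07] turn [-0.001 -0.001 -0.001] q [ 0.95  0.37 -0.48  1.73  0.19  1.09  0.26] F [ 0.2 -0.6 -0.6] w 0.0869 0.0
[[ 0.152  0.988 -0.001]
 [ 0.988 -0.152  0.001]
 [ 0.001 -0.001 -1.   ]]
```

>>> apply_moves([
  [[3.1,0.1,0],[0,0,0]],
  [[3.1,0.1,0],[0,0,0]],
  [[3.1,0.1,0],[0,0,0]],
  [[0,0,3.5],[0,0,0]],
  [[0,0,3.5],[0,0,0]],
  [[0,0,3.5],[0,0,0]],
  [[0,0,3.5],[0,0,0]],
  [[0,0,0],[0,0,0]],
])

```text
time_s: 20.75
tcp_pos: [0.4803, -0.2632, 0.077]
ee_rot: [-2.375, -2.037, 0.008]
ft_force: [-1.3, 0.4, -1.3]
gripper_width: 0.087
grasp_force: 0.0
```

>>> apply_moves([
  [[0,0,2],[0,0,0]],
  [[0,0,2],[0,0,0]],
  [[0,0,1.5],[0,0,0]],
  [[0,0,1],[0,0,0]],
  [[0,0,0.5],[0,0,0]],
  [[0,0,0],[0,0,0]],
])

```text
time_s: 21.25
tcp_pos: [0.4853, -0.2657, 0.0132]
ee_rot: [-2.385, -2.045, 0.0]
ft_force: [0.5, -0.0, -0.3]
gripper_width: 0.0871
grasp_force: 0.0
```

>>> apply_moves([
  [[0,0,0],[0,0,0]],
  [[0,0,0],[0,0,0]],
  [[0,0,0],[0,0,0]],
  [[0,0,0],[0,0,0]],
  [[0,0,0],[0,0,0]],
  [[0,0,0],[0,0,0]],
  [[0,0,0],[0,0,0]],
  [[0,0,0],[0,0,0]],
], claw=1, force=12)

```text
time_s: 21.92
tcp_pos: [0.4862, -0.2665, 0.0138]
ee_rot: [2.383, 2.043, 0.002]
ft_force: [1.7, -1.9, 4.0]
gripper_width: 0.0598
grasp_force: 12.0
```

Run:
```python
from h import *
a=grab('scene');b=grab('top')
def red(d,box):
    x0,y0,x1,y1=box;hsv=cv2.cvtColor(d['color'],cv2.COLOR_BGR2HSV);m=cv2.inRange(hsv,np.array((0,140,60)),np.array((6,255,255)))
    k=np.zeros_like(m);k[y0:y1,x0:x1]=255;M=cv2.moments(m&k);return (M['m10']/M['m00'],M['m01']/M['m00']) if M['m00'] else None
pa,pb=red(a,(180,150,270,280)),red(b,(250,150,350,260))
for d,p in((a,pa),(b,pb)):
    if p: w=onz(d,*p,.1075);print('ball',w,tog(w))
s=robot.state();print('tcp g',tog(s['tcp_pos']));need([*tow(.003,-.0625),.012],gx)
```

```text
ball [ 0.50134379 -0.16139844  0.1075    ] [ 0.0039 -0.1961]
ball [ 0.49948328 -0.16303786  0.1075    ] [ 0.0023 -0.198 ]
tcp g [ 0.0047 -0.3024]
t 22.02 tcp [ 0.4861 -0.2665  0.0138] shift [23.99 -0.22  0.16] turn [ 0.002  0.001 -0.002] q [ 0.74  0.58 -0.41  1.97  0.37  0.66 -0.06] F [ 2.1 -1.7  4.5] w 0.0598 11.961384805581474
```

>>> apply_moves([
  [[0.5,0,0],[0,0,0]],
  [[1,0,0],[0,0,0]],
  [[1.2,0,0],[0,0,0]],
  [[1.2,0,0],[0,0,0]],
  [[1.2,0,0],[0,0,0]],
  [[1.2,0,0],[0,0,0]],
  [[1.2,0,0],[0,0,0]],
  [[1,0,0],[0,0,0]],
])

```text
time_s: 22.68
tcp_pos: [0.4976, -0.1844, 0.0137]
ee_rot: [2.384, 2.041, -0.005]
ft_force: [-1.8, -7.5, 7.6]
gripper_width: 0.0599
grasp_force: 12.0
```

```bash
cat > look.py <<'E'
from h import *
a=grab('scene');b=grab('top')
def red(d,box):
    x0,y0,x1,y1=box;hsv=cv2.cvtColor(d['color'],cv2.COLOR_BGR2HSV);m=cv2.inRange(hsv,np.array((0,140,60)),np.array((6,255,255)))
    k=np.zeros_like(m);k[y0:y1,x0:x1]=255;M=cv2.moments(m&k);return (M['m10']/M['m00'],M['m01']/M['m00'],M['m00']/255) if M['m00'] else None
for d,p in((a,red(a,(180,130,350,280))),(b,red(b,(180,150,350,260)))):
    if p: w=onz(d,*p[:2],.1075);print('ball',tog(w),p[2],two(a,p[:2],a,p[:2]) and '')
s=robot.state();print('tcp g',tog(s['tcp_pos']));need([*tow(.003,-.0625),.013],gx)
E
python3 look.py
```

```text
ball [ 0.0033 -0.1131] 123.0 
ball [ 0.001  -0.1125] 98.0 
tcp g [ 0.0037 -0.2165]
t 22.78 tcp [ 0.4981 -0.1815  0.0137] shift [15.41 -0.08  0.05] turn [ 0.     0.001 -0.001] q [ 0.59  0.55 -0.42  2.03  0.37  0.63 -0.22] F [-0.3 -0.2  7.2] w 0.0597 11.972813163210994
```

>>> apply_moves([
  [[0.5,0,-0.1],[0,0,0]],
  [[1,0,0],[0,0,0]],
  [[1.2,0,0],[0,0,0]],
  [[1.2,0,0],[0,0,0]],
  [[1.2,0,0],[0,0,0]],
  [[1.2,0,0],[0,0,0]],
  [[1.2,0,0],[0,0,0]],
  [[1,0,0],[0,0,0]],
])

```text
time_s: 23.45
tcp_pos: [0.5104, -0.096, 0.0137]
ee_rot: [-2.383, -2.046, 0.001]
ft_force: [-0.1, -3.2, -0.6]
gripper_width: 0.0598
grasp_force: 12.0
```

>>> apply_moves([
  [[0.8,0,0],[0,0,0]],
  [[1,0,0],[0,0,0]],
  [[1,0,0],[0,0,0]],
  [[1,0,0],[0,0,0]],
  [[0.8,0,0],[0,0,0]],
  [[0.8,0,0],[0,0,0]],
  [[0.5,0,0],[0,0,0]],
  [[0.5,0,0],[0,0,0]],
])

```text
time_s: 24.12
tcp_pos: [0.5205, -0.0338, 0.0139]
ee_rot: [-2.384, -2.046, 0.001]
ft_force: [-0.3, -1.5, -3.1]
gripper_width: 0.0599
grasp_force: 12.0
```

>>> apply_moves([
  [[0.3,0,0],[0,0,0]],
  [[0,0,0],[0,0,0]],
])

```text
time_s: 24.28
tcp_pos: [0.5212, -0.0303, 0.014]
ee_rot: [-2.383, -2.046, -0.001]
ft_force: [-0.6, 1.9, -3.8]
gripper_width: 0.0602
grasp_force: 12.0
```

```bash
python3 look.py
```

```text
ball [0.0026 0.0443] 99.0 
ball [0.0015 0.0396] 97.0 
tcp g [ 0.0038 -0.0641]
t 24.38 tcp [ 0.5211 -0.0309  0.014 ] shift [ 0.17 -0.08  0.1 ] turn [-0.    -0.001 -0.002] q [ 0.31  0.55 -0.42  2.05  0.37  0.62 -0.51] F [ 0.2  0.3 -4.4] w 0.0595 11.993978160763739
```

>>> apply_moves([
  [[0,0,0.1],[0,0,0]],
  [[0,0,0],[0,0,0]],
  [[0,0,0],[0,0,0]],
])

```text
time_s: 24.63
tcp_pos: [0.5212, -0.031, 0.0137]
ee_rot: [-2.384, -2.045, -0.001]
ft_force: [-1.7, 2.2, 4.5]
gripper_width: 0.0598
grasp_force: 12.0
```

>>> apply_moves([
  [[0,0,0],[0,0,0]],
  [[0,0,0],[0,0,0]],
  [[0,0,0],[0,0,0]],
  [[0,0,0],[0,0,0]],
  [[0,0,0],[0,0,0]],
  [[0,0,0],[0,0,0]],
], claw=0)

```text
time_s: 25.13
tcp_pos: [0.5213, -0.0318, 0.013]
ee_rot: [2.385, 2.045, 0.0]
ft_force: [0.3, 0.1, 0.7]
gripper_width: 0.0854
grasp_force: 0.0
```

>>> apply_moves([
  [[-1,0,0],[0,0,0]],
  [[-2,0,0],[0,0,0]],
  [[-3,0,0],[0,0,0]],
  [[-3,0,0],[0,0,0]],
  [[-1,0,-2.5],[0,0,0]],
  [[0,0,-3.5],[0,0,0]],
  [[0,0,-3.5],[0,0,0]],
  [[0,0,-3.5],[0,0,0]],
])

```text
time_s: 25.8
tcp_pos: [0.5051, -0.1317, 0.1442]
ee_rot: [-2.386, -2.043, 0.001]
ft_force: [1.1, -0.6, -0.6]
gripper_width: 0.0866
grasp_force: 0.0
```

>>> apply_moves([
  [[-3,0,0],[0,0,0]],
  [[-3,0,0],[0,0,0]],
  [[-3,0,0],[0,0,0]],
  [[-3,0,0],[0,0,0]],
  [[-2,0,0],[0,0,0]],
  [[0,0,0],[0,0,0]],
  [[0,0,0],[0,0,0]],
])

```text
time_s: 26.38
tcp_pos: [0.4835, -0.2706, 0.1427]
ee_rot: [-2.388, -2.04, 0.001]
ft_force: [0.5, 0.6, 0.2]
gripper_width: 0.0869
grasp_force: 0.0
```

```bash
python3 look.py; python3 -c "
from h import *
a=grab('scene');b=grab('top')
cv2.imwrite('pics/v6.png',np.hstack([cv2.resize(a['color'][110:260,190:350],(400,375)),cv2.resize(b['color'][140:290,130:290],(400,375))]))"
```

```text
ball [0.0027 0.0442] 98.0 
ball [0.0017 0.039 ] 98.0 
tcp g [ 0.0033 -0.304 ]
t 26.48 tcp [ 0.4845 -0.2679  0.143 ] shift [24.14 -0.05 13.01] turn [-0.    -0.001 -0.001] q [ 0.8   0.4  -0.47  1.89  0.22  0.91  0.07] F [ 0.5 -0.3 -1.4] w 0.0869 0.0
```

View pics/v6.png

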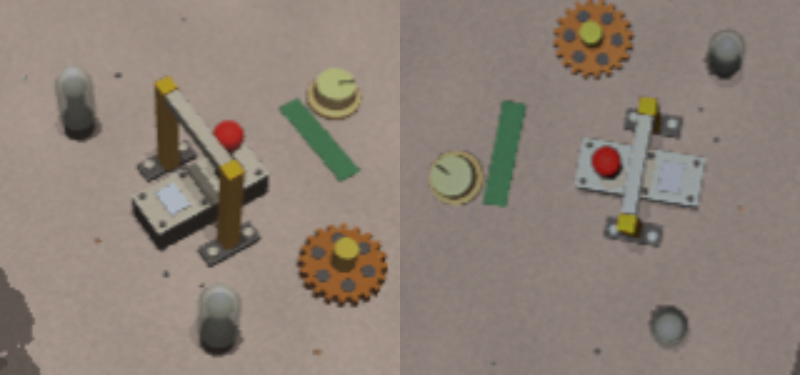

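The joystick stands under the bar with its ball about 40 mm past it on the green side (crop (228,135) and (606,161)). The wheel lies flat to the side, the tubes and knob haven't moved, and the arm is clear.

```bash
python3 -c "
from h import *
print(robot.finish_job())"
```

```text
the job is handed in; nothing more can be done
None
```

The job is handed in: the joystick stands upright with its ball about 40 mm past the bar on the green-strip side, and the wheel lies flat about 160 mm to one side of the lane; the hand-in call gave no verdict.

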